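# Lever open the shielded well

### The job

The heavy steel flap of the small shielded waste well has to be held open for a colleague. With the fingertips, push the swinging prop's tab sideways until the prop's post is well out from under the lever, then press the lever's long paddle end down onto its rubber stop so that the short end raises the flap. Finish while holding the paddle down like this; nothing is to be lifted out or carried, do not touch the flap itself, and leave the things standing around where they are.

Things in the scene. Friction and masses are not known exactly. Their poses are not given: they have to be found in the camera images.
- opener: Flap opener, screwed to the bench: aluminium rail 455 x 50 x 6 mm. Origin: on the bench under the lever's pin (fulcrum). +x runs along the rail to the white well (106 x 130 mm, 57 mm tall, centre x = 0.157), -x to the paddle end, +y to the side where the prop's tab sticks out, z up. Dark fulcrum cheeks at x = 0, 90 mm tall. The prop's upright pivot (61 mm tall) is at x = -0.12, y = 0.055.
- lever: Loose steel lever, bar 300 x 18 x 14 mm along the opener's x, its cross pin resting in open slots. Origin in the pin, 75 mm up. At rest its frame is parallel to the opener's and the bar slopes 0.32 rad, paddle end high; pressed, it turns 0.55 rad about y. Short arm 90 mm, roller under the flap's lip. Pressing takes 3 to 8 N until the rubber stop; let go, it comes back up.
- paddle (a point): Middle of the top face of the paddle at the lever's long end: a plate 50 mm long (along the lever), 36 mm wide, with thin black rubber cover. 160 mm above the bench at rest, about 35 mm when the lever is on its rubber stop. It travels on an arc about the pin: 225 mm along the bar, and 15 mm above the bar's centre line.
- flap_plate (a joint): Angle of the heavy steel flap (about 1.9 kg, 94 x 126 x 18 mm, with a 50 mm wide lip toward the fulcrum) on the well, rad. 0 = closed; grows as the lip rises; about 0.39 with the lever on the rubber stop. It falls shut when the lever is let go.
- stop_top (a point): Top centre of the black rubber stop on the rail under the paddle end, 22 mm wide, 19 mm above the bench.
- flap_lip (a point): Middle of the upper edge of the flap's lip, the side that the lever raises (70 mm above the bench when closed); the hinge is 132 mm farther along the opener's +x.
- prop_arm (a joint): Angle of the swinging prop about its upright pivot, rad, counter-clockwise from above. Near 0 its post is under the lever and blocks it, and its tab points along the opener's +y. It swings 1.5 rad either way, stays where it is left, takes about 1 N at the tab, and is clear beyond 0.85 either way (tab pushed toward the well: negative).
- prop_tab (a point): A point on the top edge of the prop's tab, 45 mm out from the pivot. The tab is an upright steel blade 6 mm thick that runs 62 mm out from the pivot, away from the lever, between 22 and 60 mm above the bench. Push on its flat side.
- prop_post (a point): Top centre of the prop's post, a 16 mm thick round steel post, 100 mm tall, 55 mm from the pivot on the side opposite the tab.
- beaker: Glass beaker, 58 mm wide, 71 mm tall, standing beside the long arm on the side away from the prop; origin at its underside. Leave alone.
- bung: Brown rubber bung, 35 mm wide, 28 mm tall, standing beside the fulcrum on the prop's side; origin at its underside. Leave alone.
- dish: Closed petri dish, 90 mm wide, 15 mm tall, beside the fulcrum on the side away from the prop; origin at its underside. Leave alone.
- slides: Dark blue slide box, 33 x 86 x 31 mm, beside the well; origin at its underside. Leave alone.
- tape: Roll of tape lying flat, 104 mm wide, 25 mm tall, on the bench to the right; origin at its underside. Leave alone.

How it is judged:
By the outcome, as a careful person would: the job done as asked, in the order asked, and still so for the second after the job is handed in, while the arm keeps its last pose, push and grip.
It also fails if it takes over 45 s, if anything falls off the work surface, if the arm or the gripper's body presses on something with over 40 N, if the wrist force passes 120 N, or if a joint passes its speed limit or range.

### The arm

A 6-joint arm with a two-finger parallel gripper is mounted at the origin on a cart in front of the work surface, level with it; the furniture and walls round the work are solid. World frame = base frame: x ahead of the robot, y to its left, z up, the work surface at z = 0. Lengths are in m, angles in rad, forces in N, time in s.
With the tool pointing down it reaches from about 0.3 to 0.875 m from the base axis. Payload 6.4 kg.
Tool frame: the origin (TCP) lies between the finger pads; the fingertips stand 22 mm ahead of it and the grasp point (between the pads) lies 3 mm ahead of it; z points along the fingers, y is the line along which they close (so a half turn about z gives the same grasp; the last joint's range is limited). The gripper opens to 85 mm and grips with 20 to 120 N. Pads are 22 mm wide; open, the fingers measure 114 mm over their backs; the gripper's body (76 mm by 85 mm) begins 54 mm behind the grasp point. The pads swing forward as they close: fully open they stand 13 mm farther back than shut.
Start: joints at [1.097, 0.181, 1.607, -0, 1.354, -0.206], TCP at [0.152, 0.555, 0.253] pointing down, gripper open.
Joint ranges: [-2.99, 2.99], [-0.89, 2.07], [0.3, 2.58], [-1.14, 4.28], [0, 2.63], [-3.12, 3.12]. Speed limits (rad/s): [2.57, 2.57, 3.01, 3.14, 3.14, 3.14].

### API

Orientations are given as a unit quaternion [w, x, y, z].
In Python, from bench import ctrl, imaging, workorder gives the robot as it stands.
- The arm moves only by the shell command python3 -m pendant 'ROWS' [OPENING]. ROWS is JSON, a list of rows, each a list of 4 numbers: the shift along the tool's x, y, z in cm, then the turn about the tool's z in degrees. In form: [[dx, dy, dz, roll], ...]. A call has 1 to 12 rows; each row is the pose to reach, as a shift and turn from the pose commanded when the call began, along the tool's axes at that moment; what a row does not reach only later rows make up. A row lasts 1/12 s, in which the tool goes at most 41.7 mm and 7.16 degrees, less where a joint would pass 70% of its speed; a pose out of reach is approached as far as the arm can. A call with a gripper value outside its range is refused whole. OPENING is the opening, from 0 (shut) to 1 (fully open), set as the call begins (- or left out, the last holds). The fingers move at their own pace and stop on an object; the grip force is fixed at half the most. Time passes only in rows, so rows that repeat a pose let the fingers close. It gives the time, the measured TCP pose, the force, the opening and the grip force at its end, in the units of the state.
- ctrl.get_obs(): the state, without advancing time (a new reading comes with each control period).
- imaging.camera(name): name is "side" or "top" or "wrist"; returns the picture (384x512x3 uint8, red, green, blue); there is no depth.
- imaging.camera_info(name): a dict with "K" (3x3 intrinsics, pixels), "T" (4x4, takes a point from camera to world coordinates); the wrist camera has in their place "tool_from_camera" (4x4, takes a point from camera to tool coordinates, whose origin is the TCP and whose axes are the flange's). Camera axes: x right, y up, looking along -z (the intrinsics and any distortion apply to the point x, -y, -z); pixel columns grow to the right and rows downward; lengths in m; the calibration is good to about 2 mm. A picture is of the moment at which its call begins: read the wrist's pose just before it. camera_info takes no time and is no camera call.
- workorder.hand_in(): hands the job in; it is judged then, once.
The state is a dict: "time_s": time; "q": joint angles; "dq": joint speeds; "joint_efforts": joint torques, N m; "eef_pos": TCP position; "eef_rot": TCP orientation; "wrist_force": force on the tool from outside, world axes, zero at the start; "torque": the same for the moment, N m; "opening": opening from 0.0 (shut) to 1.0 (fully open); "grasp_force": force on a finger pad.
Only numpy, scipy, OpenCV 4.12 (cv2) and the standard library are available. Lean on these libraries where they do the work, as an engineer would, in place of code of your own. Each camera call takes 0.05 s, during which the arm holds its last target. There are 200 camera calls.

## Working session

There is one attempt and no reset: what is moved stays moved. The work goes in short steps, Python scripts to look and compute and a shell command to move; the robot and the scene stay as the last step left them, time stands still between calls to the robot, and variables do not carry over. Pictures are saved under pics/ and viewed, at most 10 in all, crops included, and the job is handed in when it is done.

```bash
mkdir -p pics; python3 - <<'E'
from bench import ctrl, imaging
import cv2
o=ctrl.get_obs(); print(o['time_s'],o['eef_pos'],o['eef_rot'],o['opening'])
for n in ['top','side']:
    im=imaging.camera(n); cv2.imwrite(f'pics/{n}0.png',cv2.resize(im[...,::-1],(800,600),interpolation=cv2.INTER_CUBIC))
    i=imaging.camera_info(n); print(n,i)
E
```

```text
0.0 [0.15187564 0.55402732 0.2523674 ] [-3.02418447e-04  1.33479259e-01  9.91051196e-01 -8.50525717e-04] 1.001141128094931
top {'K': array([[435.48959182,   0.        , 256.3388059 ],
       [  0.        , 435.48959182, 188.25575721],
       [  0.        ,   0.        ,   1.        ]]), 'T': array([[ 1.12154472e-02,  9.79811034e-01, -1.99611001e-01,
         3.62913158e-01],
       [-9.99932166e-01,  1.16170450e-02,  8.40747853e-04,
        -4.11859822e-03],
       [ 3.14266401e-03,  1.99588032e-01,  9.79874860e-01,
         1.33276378e+00],
       [ 0.00000000e+00,  0.00000000e+00,  0.00000000e+00,
         1.00000000e+00]])}
side {'K': array([[346.88115618,   0.        , 255.73677966],
       [  0.        , 346.88115618, 187.31191042],
       [  0.        ,   0.        ,   1.        ]]), 'T': array([[ 0.97246556,  0.20083439, -0.11822136,  0.48761218],
       [-0.23289081,  0.81893975, -0.52449934, -0.54357817],
       [-0.00852134,  0.53759021,  0.84316319,  1.04822249],
       [ 0.        ,  0.        ,  0.        ,  1.        ]])}
```

View pics/top0.png

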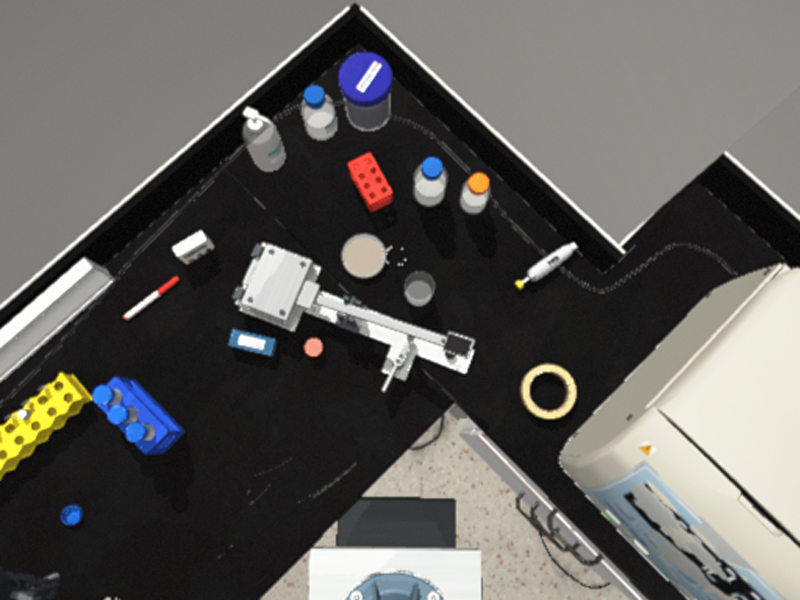

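View pics/side0.png

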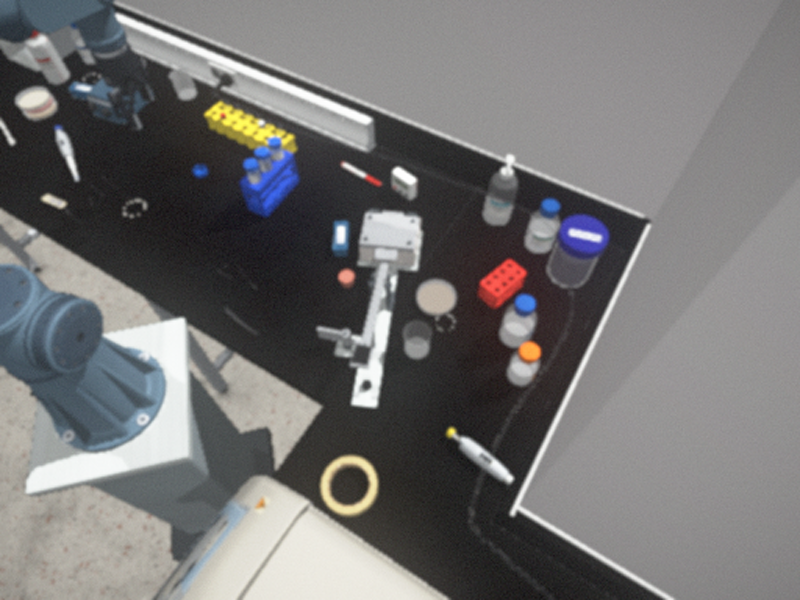

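The top view shows the paddle at about (459,344), the tab tip at about (387,388) and the well at about (277,287), all in 800-px coordinates. In the side view the paddle is near (360,356) and the tab near (325,332). I'll enlarge both.

```bash
python3 - <<'E'
import cv2, numpy as np
from bench import imaging
t=imaging.camera('top')[145:250,145:310,::-1]; s=imaging.camera('side')[125:265,195:285,::-1]
t=cv2.resize(t,None,fx=4.8,fy=4.8,interpolation=cv2.INTER_CUBIC); cv2.imwrite('pics/t1.png',t)
s=cv2.resize(s,None,fx=4.2,fy=4.2,interpolation=cv2.INTER_CUBIC); cv2.imwrite('pics/s1.png',s); print(t.shape,s.shape)
E
```

```text
(504, 792, 3) (588, 378, 3)
```

View pics/t1.png

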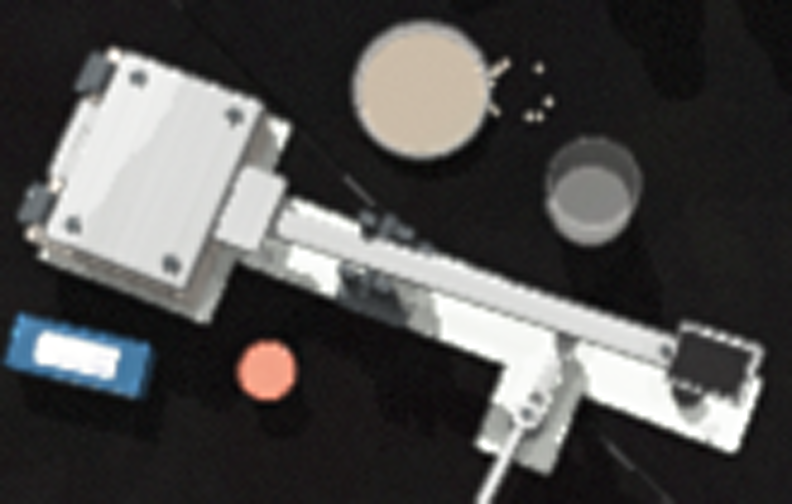

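View pics/s1.png

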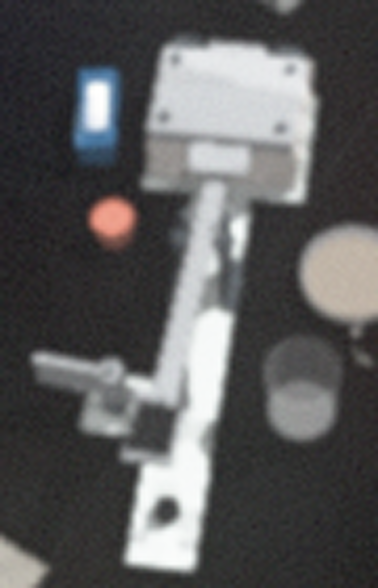

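```bash
cat > geo.py <<'E'
import numpy as np
from bench import imaging
from scipy.optimize import least_squares
I={n:imaging.camera_info(n) for n in('top','side')}
def proj(n,p):
    c=np.linalg.inv(I[n]['T'])@np.append(p,1); u=I[n]['K']@[c[0],-c[1],-c[2]]; return u[:2]/u[2]
def ow(p,x,y,a): c,s=np.cos(a),np.sin(a); return np.array([x+c*p[0]-s*p[1],y+s*p[0]+c*p[1],p[2]])
E
python3 - <<'E'
from geo import *
T=lambda u,v:np.array([145+u/4.8-.4,145+v/4.8-.4]); S=lambda u,v:np.array([195+u/4.2-.4,125+v/4.2-.4])
def pts(q):
    xe,pa,xs=q
    return dict(pad=(-.2089,0,.160),piv=(-.12,.055,.061),tab=(-.12-.062*np.sin(pa),.055+.062*np.cos(pa),.06),e1=(xe,.025,.006),e2=(xe,-.025,.006),stop=(xs,0,.019))
M=[('top','pad',T(715,362)),('top','piv',T(533,402)),('top','tab',T(484,502)),('top','e1',T(738,450)),
('side','pad',S(150,432)),('side','piv',S(112,367)),('side','tab',S(36,356)),('side','e1',S(127,563)),('side','e2',S(195,570)),('side','stop',S(165,508))]
def f(q):
    P=pts(q[3:]); return np.concatenate([proj(n,ow(P[k],*q[:3]))-m for n,k,m in M])
for a0 in (0,1.5,3,-1.5):
    r=least_squares(f,[.5,0,a0,-.25,0,-.2],loss='soft_l1'); print(r.cost,r.x.round(4))
    if r.cost<40:
        for (n,k,m),e in zip(M,f(r.x).reshape(-1,2)): print(n,k,e.round(1))
        for k,p in pts(r.x[3:]).items(): print(k,ow(p,*r.x[:3]).round(3))
E
```

```text
5.4014167769218435 [ 0.5915  0.0885  1.1939 -0.2467 -0.1043 -0.2045]
top pad [-0.4  0.2]
top piv [-0.6  2.1]
top tab [-0.5  0.1]
top e1 [-1.   0.6]
side pad [ 1.4 -0. ]
side piv [0.6 2.1]
side tab [0.4 0.8]
side e1 [0.2 0. ]
side e2 [-0.4  0.5]
side stop [1.  0.1]
pad [ 0.515 -0.106  0.16 ]
piv [ 0.496 -0.003  0.061]
tab [0.441 0.026 0.06 ]
e1 [ 0.477 -0.132  0.006]
e2 [ 0.524 -0.15   0.006]
stop [ 0.516 -0.102  0.019]
5.401416776924566 [ 0.5915  0.0885  1.1939 -0.2467 -0.1043 -0.2045]
top pad [-0.4  0.2]
top piv [-0.6  2.1]
top tab [-0.5  0.1]
top e1 [-1.   0.6]
side pad [ 1.4 -0. ]
side piv [0.6 2.1]
side tab [0.4 0.8]
side e1 [0.2 0. ]
side e2 [-0.4  0.5]
side stop [1.  0.1]
pad [ 0.515 -0.106  0.16 ]
piv [ 0.496 -0.003  0.061]
tab [0.441 0.026 0.06 ]
e1 [ 0.477 -0.132  0.006]
e2 [ 0.524 -0.15   0.006]
stop [ 0.516 -0.102  0.019]
5.401416776921963 [ 0.5915  0.0885  1.1939 -0.2467 -0.1043 -0.2045]
top pad [-0.4  0.2]
top piv [-0.6  2.1]
top tab [-0.5  0.1]
top e1 [-1.   0.6]
side pad [ 1.4 -0. ]
side piv [0.6 2.1]
side tab [0.4 0.8]
side e1 [0.2 0. ]
side e2 [-0.4  0.5]
side stop [1.  0.1]
pad [ 0.515 -0.106  0.16 ]
piv [ 0.496 -0.003  0.061]
tab [0.441 0.026 0.06 ]
e1 [ 0.477 -0.132  0.006]
e2 [ 0.524 -0.15   0.006]
stop [ 0.516 -0.102  0.019]
5.401416776922175 [ 0.5915  0.0885  1.1939 -0.2467 -0.1043 -0.2045]
top pad [-0.4  0.2]
top piv [-0.6  2.1]
top tab [-0.5  0.1]
top e1 [-1.   0.6]
side pad [ 1.4 -0. ]
side piv [0.6 2.1]
side tab [0.4 0.8]
side e1 [0.2 0. ]
side e2 [-0.4  0.5]
side stop [1.  0.1]
pad [ 0.515 -0.106  0.16 ]
piv [ 0.496 -0.003  0.061]
tab [0.441 0.026 0.06 ]
e1 [ 0.477 -0.132  0.006]
e2 [ 0.524 -0.15   0.006]
stop [ 0.516 -0.102  0.019]
```

```bash
python3 -m pendant '[[-3,-2.7,0,0],[-6,-5.4,0,0],[-9,-8.1,0,1],[-12,-10.8,0,2],[-15,-13.5,0,3],[-18,-16.2,0,4],[-21,-18.9,0,5],[-24,-21.6,0,6.2],[-27,-24.3,0,6.2],[-30,-27,0,6.2],[-33,-29.7,0,6.2],[-35,-31.5,0,6.2]]' 0
cat > st.py <<'E'
from geo import *
from bench import ctrl
o=ctrl.get_obs(); from scipy.spatial.transform import Rotation as R
q=o['eef_rot']; m=R.from_quat([*q[1:],q[0]]).as_matrix(); O=(.5915,.0885,1.1939)
c,s=np.cos(O[2]),np.sin(O[2]); d=o['eef_pos']-[O[0],O[1],0]
print('t',o['time_s'],'local',np.round([c*d[0]+s*d[1],-s*d[0]+c*d[1],d[2]],4),'F',np.round(o['wrist_force'],1),'op',round(o['opening'],2)); print('toolx in local',np.round([c*m[0,0]+s*m[1,0],-s*m[0,0]+c*m[1,0],m[2,0]],3),'z',m[:,2].round(3))
E
python3 st.py
```

```text
time_s: 1.2
eef_pos: [0.4077, 0.1552, 0.2535]
eef_rot: [0.001, 0.188, 0.982, -0.0]
wrist_force: [0.3, 0.0, -0.7]
opening: 0.002
grasp_force: 0.0
t 1.2 local [-0.0056  0.1955  0.2535] F [ 0.3  0.  -0.7] op 0.0
toolx in local [ 0.001  1.    -0.001] z [ 0.001 -0.001 -1.   ]
```

```bash
python3 -m pendant '[[-3,-2.2,0,0],[-6,-4.4,0,0],[-8.9,-6.4,2,0],[-8.9,-6.4,5,0],[-8.9,-6.4,8,0],[-8.9,-6.4,8,0],[-8.9,-6.4,8,0]]' >/dev/null; python3 st.py; python3 - <<'E'
from bench import imaging
import cv2
im=imaging.camera('wrist'); cv2.imwrite('pics/w1.png',im[...,::-1]); print(imaging.camera_info('wrist'))
E
```

```text
t 1.7833 local [-0.0678  0.1101  0.1721] F [-0.  -0.5 -0.2] op 0.0
toolx in local [-0.001  1.     0.004] z [-0.004  0.001 -1.   ]
{'K': array([[285.9824233 ,   0.        , 255.42944113],
       [  0.        , 285.9824233 , 190.74686167],
       [  0.        ,   0.        ,   1.        ]]), 'tool_from_camera': array([[-1.60883904e-04,  9.49991901e-01,  3.12274499e-01,
         8.00874985e-02],
       [ 9.99999867e-01,  3.06014640e-04, -4.15748154e-04,
         1.53787638e-05],
       [-4.90517948e-04,  3.12274391e-01, -9.49991823e-01,
        -1.20183285e-01],
       [ 0.00000000e+00,  0.00000000e+00,  0.00000000e+00,
         1.00000000e+00]])}
```

View pics/w1.png

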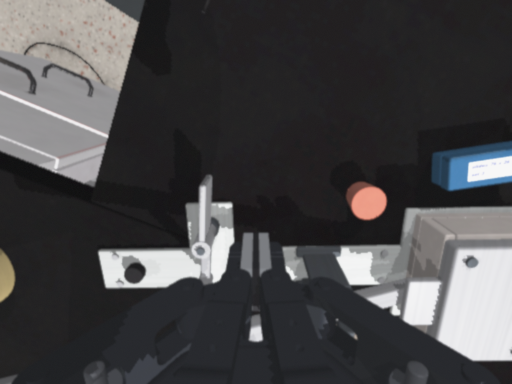

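The wrist view shows the pivot top at (200,250), the tab tip at (208,178), the bung at (367,200) and the stop at (133,273). I'll check these against the fit.

```bash
cat >> st.py <<'E'
def wpix(u,v,z):
    i=imaging.camera_info('wrist');T=i['tool_from_camera'];K=i['K']
    r=m@T[:3,:3]@np.array([(u-K[0,2])/K[0,0],-(v-K[1,2])/K[1,1],-1]); p=o['eef_pos']+m@T[:3,3]; p=p+r*(z-p[2])/r[2]; e=p-[O[0],O[1],0]
    return np.round([c*e[0]+s*e[1],-s*e[0]+c*e[1],z],4)
E
python3 -c "
from st import *
for n,a in dict(piv=(200,250,.061),tab=(208,178,.06),bung=(367,195,.028),stop=(133,270,.019)).items(): print(n,wpix(*a))"
```

```text
t 1.8333 local [-0.0672  0.1088  0.1739] F [0.8 0.6 0.2] op -0.0
toolx in local [-0.001  1.     0.   ] z [-0.001  0.    -1.   ]
piv [-0.118   0.0549  0.061 ]
tab [-0.1074  0.1234  0.06  ]
bung [0.0428 0.0972 0.028 ]
stop [-0.2033  0.0055  0.019 ]
```

```bash
python3 -m pendant '[[0,0,3,0],[0,0,6,0],[0,0,8.5,0],[0,0,10.6,0],[0,0,10.6,0],[0,0,10.6,0],[-0.1,-1.2,10.6,0],[-0.3,-2.4,10.6,0],[-0.3,-3.5,10.6,0],[-0.2,-4.2,10.6,0],[0,-4.9,10.6,0],[0,-4.9,10.6,0]]' ; python3 st.py
```

```text
time_s: 2.83
eef_pos: [0.4476, 0.0195, 0.0683]
eef_rot: [0.001, 0.187, 0.982, -0.0]
wrist_force: [-0.3, 0.0, -0.3]
opening: 0.0
grasp_force: 0.0
t 2.8333 local [-0.1171  0.1084  0.0683] F [-0.3  0.  -0.3] op 0.0
toolx in local [-0.     1.    -0.001] z [ 0.001 -0.001 -1.   ]
```

```bash
python3 -m pendant '[[0,-0.8,0,0],[-0.1,-1.5,0,0],[-0.4,-2.2,0,0],[-0.8,-3,0,0],[-1.1,-3.4,0,0],[-1.4,-3.8,0,0],[-1.7,-4.1,0,0],[-2,-4.4,0,0],[-2.4,-4.7,0,0],[-2.4,-4.7,0,0],[-2.4,-4.7,0,0]]' >/dev/null; python3 st.py;  python3 - <<'E'
from bench import imaging
import cv2
im=imaging.camera('wrist'); cv2.imwrite('pics/w2.png',im[...,::-1])
E
```

```text
t 3.75 local [-0.1636  0.0843  0.0673] F [-0.   0.5  0.7] op 0.0
toolx in local [-0.001  1.    -0.   ] z [ 0. -0. -1.]
```

View pics/w2.png

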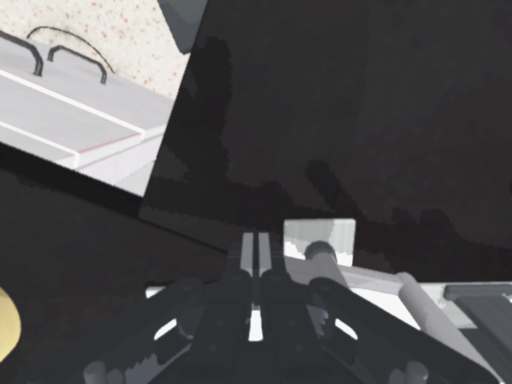

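The post's top has moved to about (405,280), on the well side and outside the lever, with the tab hidden behind the fingers. Next I'll lift clear and check.

```bash
python3 -m pendant '[[1,0.3,0,0],[1.2,0.3,-2,0],[1.2,0.3,-5.5,0],[1.2,0.3,-9.5,0],[1.2,0.3,-13.5,0],[1.2,0.3,-16,0],[1.2,0.3,-16,0]]' >/dev/null; python3 st.py;  python3 - <<'E'
from bench import imaging
import cv2
im=imaging.camera('wrist'); 
s=imaging.camera('side')[155:265,195:285]
s=cv2.resize(s,(314,384),interpolation=cv2.INTER_CUBIC)
cv2.imwrite('pics/w3.png',cv2.hconcat([im[:,:480],s])[...,::-1])
E
```

```text
t 4.3833 local [-0.1596  0.0941  0.2334] F [ 1.2  0.1 -0.7] op 0.0
toolx in local [-0.002  1.    -0.011] z [ 0.01  -0.004 -1.   ]
```

View pics/w3.png

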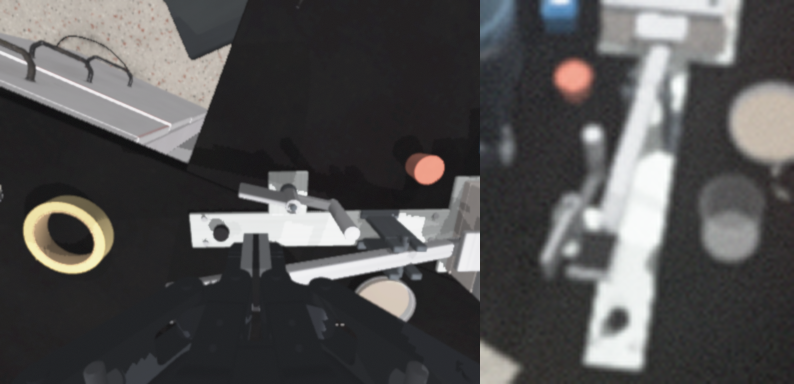

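The tab now lies almost along the rail, from (292,203) to (243,190). The post top is at about (350,230).

```bash
python3 -c "
from st import *
for n,a in dict(piv=(289,190,.061),piv2=(292,205,.061),tab=(242,187,.06),post=(352,233,.1)).items(): print(n,wpix(*a))"
```

```text
t 4.4833 local [-0.1599  0.0968  0.2281] F [-0.4  1.  -0.3] op -0.0
toolx in local [-0.002  1.    -0.003] z [ 0.002 -0.001 -1.   ]
piv [-0.1243  0.0829  0.061 ]
piv2 [-0.1204  0.0659  0.061 ]
tab [-0.1739  0.0859  0.06  ]
post [-0.0669  0.0523  0.1   ]
```

The prop is at about 1.3 rad, so it's clear. Next I'll move over the paddle.

```bash
python3 -m pendant '[[-3,-1.6,0,0],[-6,-3.2,0,0],[-8.5,-4.5,0,0],[-9.6,-5,0,0],[-9.6,-5,1.5,0],[-9.6,-5,2.5,0],[-9.6,-5,2.5,0],[-9.6,-5,2.5,0]]' >/dev/null; python3 st.py;  python3 - <<'E'
from bench import imaging
import cv2
im=imaging.camera('wrist'); 
s=imaging.camera('side')[155:265,195:285]
s=cv2.resize(s,(314,384),interpolation=cv2.INTER_CUBIC)
cv2.imwrite('pics/w4.png',cv2.hconcat([im[:,:480],s])[...,::-1])
E
```

```text
t 5.15 local [-0.2096  0.0026  0.2004] F [0.2 0.3 0.1] op 0.0
toolx in local [-0.001  1.     0.004] z [-0.004  0.002 -1.   ]
```

View pics/w4.png

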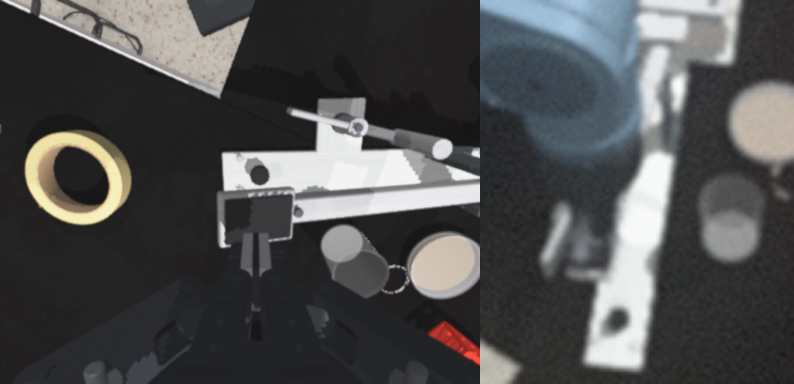

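The paddle spans (218–295, 192–245), centred at about (257,217). The fingertips are over it at (256,236), and the post is clear at (442,148).

```bash
python3 -c "
from st import *
print(wpix(257,217,.16)); print('tip if z .178',wpix(256,236,.178))"
```

```text
t 5.25 local [-0.2097  0.0012  0.2023] F [0.9 0.2 0. ] op 0.0
toolx in local [-0.002  1.     0.001] z [-0.  0. -1.]
[-0.2087  0.0109  0.16  ]
tip if z .178 [-0.2094  0.0071  0.178 ]
```

```bash
python3 -m pendant '[[0.5,0,0.5,0],[0.5,0,1,0],[0.5,-0.1,1.5,0],[0.5,-0.2,2.2,0],[0.5,-0.5,3,0],[0.5,-0.8,4,0],[0.5,-1,5,0],[0.5,-1.2,6,0],[0.5,-1.3,7,0],[0.5,-1.4,8,0],[0.5,-1.5,9,0],[0.5,-1.5,9,0]]' >/dev/null; python3 st.py
```

```text
t 6.25 local [-0.2252  0.007   0.1097] F [ 0.3 -1.   1.4] op -0.0
toolx in local [-0.     1.     0.004] z [-0.003  0.002 -1.   ]
```

```bash
python3 -m pendant '[[0,0,0.6,0],[0,0,1.2,0],[0,0,1.8,0],[0,0,2.4,0],[0,0.1,3,0],[0,0.1,3.5,0],[0,0.1,3.5,0],[0,0.1,3.5,0]]' >/dev/null; python3 st.py;  python3 - <<'E'
from bench import imaging
import cv2
im=imaging.camera('wrist'); 
s=imaging.camera('side')[125:265,195:285]
s=cv2.resize(s,(247,384),interpolation=cv2.INTER_CUBIC)
cv2.imwrite('pics/w5.png',cv2.hconcat([im,s])[...,::-1])
E
```

```text
t 6.9167 local [-0.2238  0.0062  0.0766] F [-0.5 -2.   1.6] op -0.0
toolx in local [-0.001  1.     0.001] z [-0.001  0.001 -1.   ]
```

View pics/w5.png

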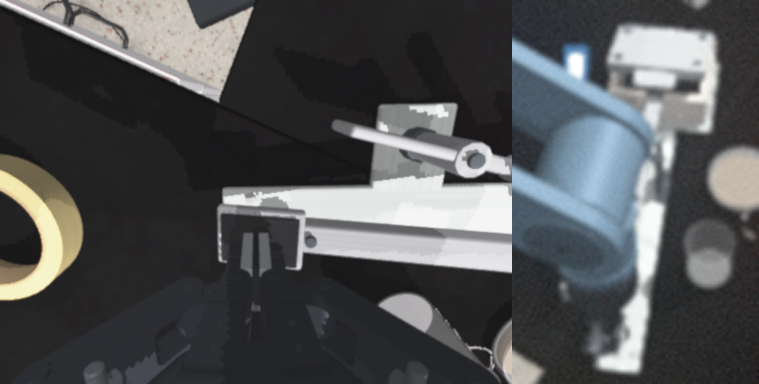

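The fingertips sit centred on the paddle at (257,238), the lever is going down and the side view shows the flap lifting. I'll continue down to the stop.

```bash
python3 -m pendant '[[0,0,0.4,0],[0,0,0.8,0],[0,0.1,1.2,0],[0,0.1,1.5,0],[0,0.1,1.7,0],[0,0.1,1.7,0],[0,0.1,1.7,0]]' ; python3 st.py
```

```text
time_s: 7.6
eef_pos: [0.5039, -0.117, 0.06]
eef_rot: [-0.0, 0.187, 0.982, 0.0]
wrist_force: [1.3, 0.0, 1.9]
opening: 0.002
grasp_force: 0.7
t 7.6 local [-0.2233  0.0058  0.06  ] F [1.3 0.  1.9] op 0.0
toolx in local [-0.001  1.     0.001] z [-0.001  0.    -1.   ]
```

```bash
python3 -m pendant '[[0,0,0.2,0],[0,0,0.4,0],[0,0,0.5,0],[0,0,0.5,0],[0,0,0.5,0]]' |grep -E 'pos|force'; python3 -m pendant '[[0,0,0.2,0],[0,0,0.3,0],[0,0,0.3,0],[0,0,0.3,0]]'|grep -E 'pos|force' ; python3 st.py
```

```text
eef_pos: [0.5048, -0.1171, 0.0581]
wrist_force: [-7.3, 4.2, 29.7]
grasp_force: 14.3
eef_pos: [0.5055, -0.1173, 0.0575]
wrist_force: [-15.9, 7.2, 52.1]
grasp_force: 24.4
t 8.35 local [-0.223   0.0042  0.0575] F [-15.9   7.2  52.1] op 0.0
toolx in local [-0.002  1.    -0.002] z [ 0.001 -0.001 -1.   ]
```

The lever is on the stop, but the push is harder than it needs to be. I'll ease off a little and check.

```bash
python3 -m pendant '[[0,0,-0.2,0],[0,0,-0.4,0],[0,0,-0.4,0],[0,0,-0.4,0],[0,0,-0.4,0],[0,0,-0.4,0]]' |grep -E 'pos|force';  python3 st.py;  python3 - <<'E'
from bench import imaging
import cv2
im=imaging.camera('wrist'); 
s=imaging.camera('side')[125:265,195:285]
s=cv2.resize(s,(247,384),interpolation=cv2.INTER_CUBIC)
cv2.imwrite('pics/w6.png',cv2.hconcat([im,s])[...,::-1])
E
```

```text
eef_pos: [0.5047, -0.1171, 0.0584]
wrist_force: [-5.9, 3.6, 22.2]
grasp_force: 10.4
t 8.85 local [-0.2231  0.005   0.0584] F [-5.9  3.6 22.2] op -0.0
toolx in local [-0.001  1.    -0.001] z [ 0.001 -0.    -1.   ]
```

View pics/w6.png

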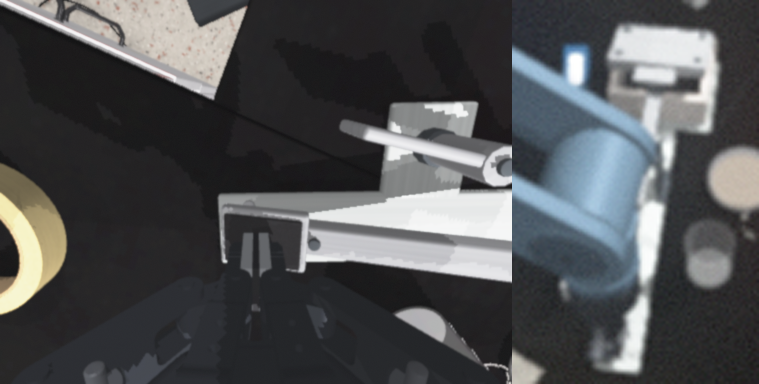

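The paddle at (262,240) is down on its stop under the fingertips with a steady 22 N. The flap is raised, the prop is clear, and the beaker and other items haven't moved.

```bash
python3 -c "
from bench import workorder
print(workorder.hand_in())"
```

```text
the job is handed in; nothing more can be done
None
```

I swung the prop clear (about 1.3 rad) and pressed the paddle onto its rubber stop, so the flap is raised; I handed the job in at about 9 s with the arm still holding the paddle down at about 22 N.

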